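# Seat the tuned cavity filters in their colour-coded bases

### The job

Take the four brass cavity filters one after another and stand each upright, fully down in the recess of the mounting base whose colour matches its cap. Set them down without dropping them or knocking any over, and leave the two capacitors (the cans with black tops) standing where they are.

Things in the scene. Friction and masses are not known exactly. Their poses are not given: they have to be found in the camera images.
- filter_red_mid (a point): brass cavity filter with a red cap, loose, 0.28 to 0.52 kg: an upright round brass can 44 mm in diameter and 70 mm tall, topped by a red disc (41 mm in diameter, 6 mm thick) and a small brass tuning knob (12 mm in diameter, 6 mm tall), 82 mm tall in all. The point lies on its axis, 41 mm above its underside; z is up along the can.
- filter_white_mid (a point): brass cavity filter with a white cap, loose, 0.28 to 0.52 kg: an upright round brass can 44 mm in diameter and 70 mm tall, topped by a white disc (41 mm in diameter, 6 mm thick) and a small brass tuning knob (12 mm in diameter, 6 mm tall), 82 mm tall in all. The point lies on its axis, 41 mm above its underside; z is up along the can.
- filter_green_mid (a point): brass cavity filter with a green cap, loose, 0.28 to 0.52 kg: an upright round brass can 44 mm in diameter and 70 mm tall, topped by a green disc (41 mm in diameter, 6 mm thick) and a small brass tuning knob (12 mm in diameter, 6 mm tall), 82 mm tall in all. The point lies on its axis, 41 mm above its underside; z is up along the can.
- filter_blue_mid (a point): brass cavity filter with a blue cap, loose, 0.28 to 0.52 kg: an upright round brass can 44 mm in diameter and 70 mm tall, topped by a blue disc (41 mm in diameter, 6 mm thick) and a small brass tuning knob (12 mm in diameter, 6 mm tall), 82 mm tall in all. The point lies on its axis, 41 mm above its underside; z is up along the can.
- base_red_seat (a point): red round mounting base, fixed on the table: a ring 84 mm in outer diameter, 10 mm tall, round a flat black-floored recess 62 mm in diameter and 6 mm deep. The point is the centre of the recess floor, 4 mm above the table; z is up. A filter standing in it has 9 mm of play all round.
- base_white_seat (a point): white round mounting base, fixed on the table: a ring 84 mm in outer diameter, 10 mm tall, round a flat black-floored recess 62 mm in diameter and 6 mm deep. The point is the centre of the recess floor, 4 mm above the table; z is up. A filter standing in it has 9 mm of play all round.
- base_green_seat (a point): green round mounting base, fixed on the table: a ring 84 mm in outer diameter, 10 mm tall, round a flat black-floored recess 62 mm in diameter and 6 mm deep. The point is the centre of the recess floor, 4 mm above the table; z is up. A filter standing in it has 9 mm of play all round.
- base_blue_seat (a point): blue round mounting base, fixed on the table: a ring 84 mm in outer diameter, 10 mm tall, round a flat black-floored recess 62 mm in diameter and 6 mm deep. The point is the centre of the recess floor, 4 mm above the table; z is up. A filter standing in it has 9 mm of play all round.
- capacitor_blue_mid (a point): blue-sleeved electrolytic capacitor, loose, not part of the job: an upright can 44 mm in diameter with a black top (70 mm up) and two small steel screw terminals, 76 mm tall in all. The point lies on its axis, 38 mm above its underside; z is up along the can.
- capacitor_grey_mid (a point): bare grey metal electrolytic capacitor, loose, not part of the job: an upright can 44 mm in diameter with a black top (70 mm up) and two small steel screw terminals, 76 mm tall in all. The point lies on its axis, 38 mm above its underside; z is up along the can.

How it is judged:
By the outcome, as a careful person would: the job done as asked, in the order asked, and still so for the second after the job is handed in, with the robot touching nothing.
It also fails if it takes over 104 s, if anything falls off the work surface, if the arm or the gripper's body presses on something with over 40 N, if the wrist force passes 120 N, or if a joint passes its speed limit or range.

### The arm

A 6-joint arm with a two-finger parallel gripper is mounted at the origin on the work surface. World frame = base frame: x ahead of the robot, y to its left, z up, the work surface at z = 0. Lengths are in m, angles in rad, forces in N, time in s.
With the tool pointing down it reaches from about 0.325 to 0.9 m from the base axis. Payload 3.5 kg.
Tool frame: the origin (TCP) lies midway between the tips of the shut fingers; the grasp point (between the pads) lies 19 mm behind it (hold_point_z is the distance from the TCP to the grasp point, in m); z points along the fingers, y is the line along which they close (so a half turn about z gives the same grasp; the last joint's range is limited). The gripper opens to 85 mm and grips with 20 to 120 N. Pads are 22 mm wide; open, the fingers measure 114 mm over their backs; the gripper's body (76 mm by 85 mm) begins 54 mm behind the grasp point. The pads swing forward as they close: fully open they stand 13 mm farther back than shut.
Start: joints at [-1.333, 0.276, -0.026, 1.268, 0, 1.467], TCP at [0.209, -0.589, 0.231] pointing down, gripper open.
Joint ranges: [-3.12, 3.12], [-0.85, 1.88], [-1.08, 1.24], [-1.95, 2.15], [-1.57, 1.53], [-3.14, 3.14]. Speed limits (rad/s): [2.57, 2.57, 3.14, 3.14, 3.14, 3.14].

### API

Orientations are given as a unit quaternion [w, x, y, z].
In Python, from cell import * gives the robot as it stands.
- The arm moves only by the shell command python3 -m creep 'ROWS' [FORCE]. ROWS is JSON, a list of rows, each an object of numbers: "tx", "ty", "tz": the shift along the tool's x, y, z in cm; "ax", "ay", "az": the turn, a rotation vector about the tool's x, y, z in degrees; "grip": the finger opening in cm, from 0 to 8.54. In form: [{"tx": .., "ty": .., "tz": .., "ax": .., "ay": .., "az": .., "grip": ..}, ...]. A call has 1 to 20 rows; each row shifts and turns the commanded pose from where the row before left it, along the tool's axes as they then stand; what a row does not reach is not made up. A row lasts 1/12 s, in which the tool goes at most 41.7 mm and 7.16 degrees, less where a joint would pass 70% of its speed; a pose out of reach is approached as far as the arm can. A call is refused whole if a number of a shift passes 4.17 or a number of a turn 7.16, either way. A call with a gripper value outside its range is refused whole. The fingers move at their own pace and stop on an object; FORCE is the grip in N (left out, the last holds). Time passes only in rows, so rows that do not move let the fingers close. It gives the time, the measured TCP pose, the force, the opening and the grip force at its end, in the units of the state.
- get_state(): the state, without advancing time (a new reading comes with each control period).
- snapshot(name): name is "side" or "top" or "wrist"; returns the picture (400x640x3 uint8, red, green, blue); there is no depth.
- camera_model(name): a dict with "K" (3x3 intrinsics, pixels), "dist_coeffs" ([k1, k2, p1, p2, k3] as OpenCV has them; the pictures are not rectified), "eye" and "orientation" of the camera in the world. Camera axes: x right, y down, z forward; pixel columns grow to the right and rows downward; lengths in m; the calibration is good to about 2 mm. A picture is of the moment at which its call begins: read the wrist's pose just before it. camera_model takes no time and is no camera call; for the wrist camera it gives the pose at the moment of the call.
- hand_in(): hands the job in; it is judged then, once.
The state is a dict: "t": time; "joints": joint angles; "dq": joint speeds; "tau": joint torques, N m; "tcp_pos": TCP position; "orientation": TCP orientation; "contact_force": force on the tool from outside, world axes, zero at the start; "ft_torque": the same for the moment, N m; "finger_gap": finger opening in m; "grip_force": force on a finger pad.
Only numpy, scipy, OpenCV 4.12 (cv2) and the standard library are available. Lean on these libraries where they do the work, as an engineer would, in place of code of your own. Each camera call takes 0.05 s, during which the arm holds its last target. There are 200 camera calls.

## Working session

There is one attempt and no reset: what is moved stays moved. The work goes in short steps, Python scripts to look and compute and a shell command to move; the robot and the scene stay as the last step left them, time stands still between calls to the robot, and variables do not carry over. Pictures are saved under pics/ and viewed, at most 14 in all, crops included, and the job is handed in when it is done.

```bash
ls; mkdir -p pics; python3 - <<'E'
from cell import *
import cv2
for n in ("top","side"):
    cv2.imwrite(f"pics/{n}0.png",snapshot(n)[:,:,::-1]); m=camera_model(n); print(n,m)
s=get_state();print(s['t'],s['tcp_pos'],s['orientation'],s['finger_gap'])
E
```

```text
pics
top {'K': array([[388.26239389,   0.        , 320.87485367],
       [  0.        , 388.26239389, 195.02299188],
       [  0.        ,   0.        ,   1.        ]]), 'dist_coeffs': array([0.00150742, 0.        , 0.        , 0.        , 0.        ]), 'eye': array([ 0.37644086, -0.01175546,  0.97994098]), 'orientation': array([-0.05302833,  0.71020398, -0.7012233 ,  0.03292696])}
side {'K': array([[424.49125813,   0.        , 320.55979337],
       [  0.        , 424.49125813, 199.12786305],
       [  0.        ,   0.        ,   1.        ]]), 'dist_coeffs': array([-0.06996114,  0.        ,  0.        ,  0.        ,  0.        ]), 'eye': array([-0.14072445,  0.90366568,  0.75072026]), 'orientation': array([ 0.15346259, -0.25914673,  0.83425439, -0.46185693])}
0.1 [ 0.20871898 -0.5883415   0.23024602] [-1.05028301e-03  9.85517300e-01  1.69571645e-01 -7.80342301e-05] 0.08538274480452164
```

View pics/top0.png

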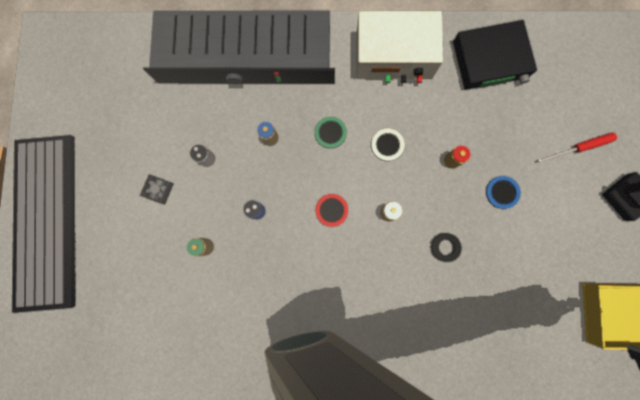

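View pics/side0.png

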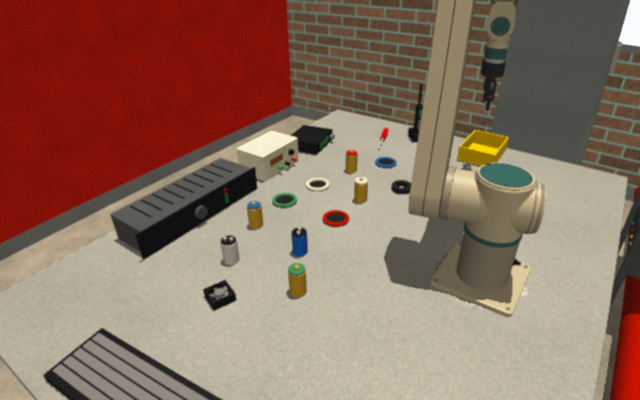

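The top view shows the caps at: red (460,155), white (393,210), green (196,246), blue (265,130). The bases are at: red (332,210), white (388,144), green (331,132), blue (504,192). The capacitors stand at (200,153) and (255,209). In the side view the caps are near (351,154), (361,182), (297,269), (255,207), and the bases near (336,218), (317,184), (285,200), (386,162).

```bash
cat > h.py <<'E'
import numpy as np, cv2
from scipy.spatial.transform import Rotation as R
def rot(q): return R.from_quat(np.roll(q,-1)).as_matrix()
def ray(m,px):
    p=cv2.undistortPoints(np.array([[px]],float),m['K'],m['dist_coeffs'])[0,0]
    d=rot(m['orientation'])@[p[0],p[1],1]; return m['eye'],d/np.linalg.norm(d)
def plane(m,px,z):
    o,d=ray(m,px); return o+d*(z-o[2])/d[2]
def tri(m1,p1,m2,p2):
    o1,d1=ray(m1,p1);o2,d2=ray(m2,p2)
    t=np.linalg.lstsq(np.stack([d1,-d2],1),o2-o1,rcond=None)[0]
    a,b=o1+t[0]*d1,o2+t[1]*d2; return (a+b)/2,np.linalg.norm(a-b)
def mask(img,c):
    h,s,v=[x.astype(int) for x in cv2.split(cv2.cvtColor(img,cv2.COLOR_RGB2HSV))]
    if c=='red': k=((h<8)|(h>172))&(s>150)&(v>60)
    if c=='white': k=(s<60)&(v>185)
    if c=='green': k=(h>45)&(h<90)&(s>70)&(v>40)
    if c=='blue': k=(h>100)&(h<125)&(s>100)&(v>60)
    return k.astype(np.uint8)
def blob(img,c,near,maxd=25):
    """(centre, w, h, area) of filled outer contour of colour c nearest to a pixel"""
    cs,_=cv2.findContours(mask(img,c),cv2.RETR_EXTERNAL,cv2.CHAIN_APPROX_NONE)
    best=None
    for k in cs:
        if len(k)<8: continue
        hull=cv2.convexHull(k); M=cv2.moments(hull)
        if M['m00']<10: continue
        p=np.array([M['m10'],M['m01']])/M['m00']; d=np.hypot(*(p-near))
        if d<maxd and (best is None or M['m00']>best[3]): best=(p,*cv2.boundingRect(k)[2:],M['m00'])
    return best
E
cat > m0.py <<'E'
from cell import *
from h import *
it,is_=[cv2.imread(f"pics/{n}0.png")[:,:,::-1].copy() for n in("top","side")]
mt,ms=camera_model("top"),camera_model("side")
P={'cap red':((460,155),(351,154)),'cap white':((393,210),(361,182)),'cap green':((196,246),(297,269)),'cap blue':((265,130),(255,207)),
'base red':((332,210),(336,218)),'base white':((388,144),(317,184)),'base green':((331,132),(285,200)),'base blue':((504,192),(386,162))}
for k,(a,b) in P.items():
    c=k.split()[1]; A=blob(it,c,a,10);B=blob(is_,c,b,10)
    if A is None or B is None: print(k,A,B);continue
    p,g=tri(mt,A[0],ms,B[0]); z=.076 if k[0]=='c' else .010
    print(k,A[0].round(1),A[1:],B[0].round(1),B[1:],'tri',p.round(4),'gap',round(g,4),'top-plane',plane(mt,A[0],z).round(4)[:2],'r',np.hypot(*p[:2]).round(3))
for px in((200,153),(255,209)): print('cap top',plane(mt,px,.07).round(3))
E
python3 m0.py
```

```text
cap red [461.  153.7] (17, 16, 194.0) [351.5 152.5] (10, 4, 25.0) tri [ 0.5886 -0.3144  0.0742] gap 0.0003 top-plane [ 0.5884 -0.3137] r 0.667
cap white (array([393.39312715, 210.09347079]), 18, 19, 242.5) None
cap green [195.  246.6] (15, 14, 150.5) [296.3 268.9] (16, 11, 126.0) tri [0.3626 0.3072 0.0735] gap 0.0 top-plane [0.3626 0.3063] r 0.475
cap blue [265.1 129.4] (15, 14, 146.0) [253.4 204.8] (12, 7, 56.5) tri [0.6452 0.1517 0.0736] gap 0.0003 top-plane [0.6443 0.1512] r 0.663
base red [331.3 209.9] (31, 31, 731.0) [335.4 217.7] (26, 16, 306.0) tri [ 0.4583 -0.0098  0.0061] gap 0.0007 top-plane [ 0.4576 -0.01  ] r 0.458
base white (array([387.82980929, 143.63764511]), 33, 32, 804.0) None
base green [330.2 131.8] (31, 30, 694.5) [284.2 199.8] (24, 15, 252.5) tri [ 0.6599 -0.0047  0.0054] gap 0.0001 top-plane [ 0.6585 -0.0047] r 0.66
base blue [503. 192.] (33, 33, 806.0) [385.5 161.9] (20, 11, 153.5) tri [ 0.5082 -0.4382  0.0054] gap 0.0001 top-plane [ 0.5075 -0.4362] r 0.671
cap top [0.587 0.308 0.07 ]
cap top [0.453 0.17  0.07 ]
```

```bash
sed -i "s/k=(s<60)&(v>185)/k=(s<75)\&(v>170)/" h.py; python3 m0.py | grep white
python3 -m creep '[{"az":-7.05,"tz":0.5},{"az":-7.05,"tz":0.5},{"az":-7.05,"tz":0.5},{"az":-7.05,"tz":0.5},{"az":-7.05,"tz":0.5},{"az":-7.05,"tz":0.5},{"az":-7.05,"tz":0.5},{"az":-7.05,"tz":0.5},{"az":-7.05,"tz":0.5},{"az":-7.05,"tz":0.5},{"ty":3.4,"tx":2.2},{"ty":3.4,"tx":2.2},{"ty":3.4,"tx":2.2},{"ty":3.4,"tx":2.2},{"ty":3.4,"tx":2.2},{"ty":3.4,"tx":2.2},{"ty":3.4,"tx":2.2},{"ty":3.4,"tx":2.2},{"ty":3.4,"tx":2.2},{"ty":3.4,"tx":2.2}]' 40
```

```text
cap white None None
base white None Nonevalidation failed for argument at $[0]...
```

```bash
python3 - <<'E'
from cell import *
from h import *
m=camera_model("wrist");s=get_state();cv2.imwrite("pics/w1.png",snapshot("wrist")[:,:,::-1])
print(s['t'],s['tcp_pos'],rot(s['orientation']).round(3),s['joints'],m)
E
```

```text
0.1 [ 0.20871898 -0.5883415   0.23024602] [[ 0.942  0.334 -0.001]
 [ 0.334 -0.942  0.002]
 [ 0.    -0.002 -1.   ]] [-1.33338770e+00  2.77091159e-01 -2.77528558e-02  1.26805861e+00
 -1.50571491e-05  1.46741477e+00] {'K': array([[353.96664283,   0.        , 319.34232572],
       [  0.        , 353.96664283, 197.08713893],
       [  0.        ,   0.        ,   1.        ]]), 'dist_coeffs': array([0.00671224, 0.        , 0.        , 0.        , 0.        ]), 'eye': array([ 0.2839242 , -0.56168129,  0.3722933 ]), 'orientation': array([ 0.127345  ,  0.80651385, -0.570012  , -0.09167867])}
```

Every row apparently needs every field. I'll also print brightness values for white in the side view.

```bash
sed -i "s/k=(s<75)&(v>170)/k=(s<60)\&(v>185)/" h.py; sed -i "s/B=blob(is_,c,b,10)/B=blob(is_,c,b,10)\n    if c=='white': print(is_[b[1]-6:b[1]+10:2,b[0]-12:b[0]+14:3].min(2))/" m0.py; python3 m0.py | grep -B10 white
python3 -m creep '[{"tx":0,"ty":0,"tz":0.5,"ax":0,"ay":0,"az":-7.05,"grip":8.5},{"tx":0,"ty":0,"tz":0.5,"ax":0,"ay":0,"az":-7.05,"grip":8.5}]' 40
```

```text
cap red [461.  153.7] (17, 16, 194.0) [351.5 152.5] (10, 4, 25.0) tri [ 0.5886 -0.3144  0.0742] gap 0.0003 top-plane [ 0.5884 -0.3137] r 0.667
[[161 162 158 165 162 165 157 159 159]
 [162 161 172 196  77 202 163 162 161]
 [163 163 171 201 118 202 169 159 160]
 [161 164  86 178 188 183 110 158 159]
 [161 164  47  77 103  81  76 161 159]
 [161 165  53  18  16  19  86 164 163]
 [166 164  38  26  22  20  89 161 161]
 [164 164  34  25  19  24  91 164 164]]
cap white (array([393.39312715, 210.09347079]), 18, 19, 242.5) None
--
cap blue [265.1 129.4] (15, 14, 146.0) [253.4 204.8] (12, 7, 56.5) tri [0.6452 0.1517 0.0736] gap 0.0003 top-plane [0.6443 0.1512] r 0.663
base red [331.3 209.9] (31, 31, 731.0) [335.4 217.7] (26, 16, 306.0) tri [ 0.4583 -0.0098  0.0061] gap 0.0007 top-plane [ 0.4576 -0.01  ] r 0.458
[[157 156 181 181 182 184 174 162 160]
 [156 185 175 123 110 106 147 192 162]
 [164 196  75  46  30  34  51 164 168]
 [155 198  37  32  32  32  31 171 160]
 [144 190 122  70  58  68 140 186 145]
 [162 114 167 185 168 179 172 113 159]
 [165 152 109 125 130 122 126 149 160]
 [164 163 155 158 159 157 162 164 160]]
base white (array([387.82980929, 143.63764511]), 33, 32, 804.0) None
t: 0.32
tcp_pos: [0.2089, -0.5891, 0.2211]
orientation: [0.0, 0.956, 0.292, -0.0]
contact_force: [-0.8, -0.3, -0.5]
finger_gap: 0.0852
grip_force: 0.0
```

```bash

python3 -m creep '[{"tx":0,"ty":0,"tz":0.8,"ax":0,"ay":0,"az":-7.05,"grip":8.5},{"tx":0,"ty":0,"tz":0.8,"ax":0,"ay":0,"az":-7.05,"grip":8.5},{"tx":0,"ty":0,"tz":0.8,"ax":0,"ay":0,"az":-7.05,"grip":8.5},{"tx":0,"ty":0,"tz":0.8,"ax":0,"ay":0,"az":-7.05,"grip":8.5},{"tx":0,"ty":0,"tz":0.8,"ax":0,"ay":0,"az":-7.05,"grip":8.5},{"tx":0,"ty":0,"tz":0.8,"ax":0,"ay":0,"az":-7.05,"grip":8.5},{"tx":0,"ty":0,"tz":0.8,"ax":0,"ay":0,"az":-7.05,"grip":8.5},{"tx":0,"ty":0,"tz":0.8,"ax":0,"ay":0,"az":-7.05,"grip":8.5},{"tx":2.2,"ty":3.4,"tz":0,"ax":0,"ay":0,"az":0,"grip":8.5},{"tx":2.2,"ty":3.4,"tz":0,"ax":0,"ay":0,"az":0,"grip":8.5},{"tx":2.2,"ty":3.4,"tz":0,"ax":0,"ay":0,"az":0,"grip":8.5},{"tx":2.2,"ty":3.4,"tz":0,"ax":0,"ay":0,"az":0,"grip":8.5},{"tx":2.2,"ty":3.4,"tz":0,"ax":0,"ay":0,"az":0,"grip":8.5},{"tx":2.2,"ty":3.4,"tz":0,"ax":0,"ay":0,"az":0,"grip":8.5},{"tx":2.2,"ty":3.4,"tz":0,"ax":0,"ay":0,"az":0,"grip":8.5},{"tx":2.2,"ty":3.4,"tz":0,"ax":0,"ay":0,"az":0,"grip":8.5},{"tx":2.2,"ty":3.4,"tz":0,"ax":0,"ay":0,"az":0,"grip":8.5},{"tx":2.2,"ty":3.4,"tz":0,"ax":0,"ay":0,"az":0,"grip":8.5},{"tx":2,"ty":2,"tz":0,"ax":0,"ay":0,"az":0,"grip":8.5},{"tx":0,"ty":0,"tz":0,"ax":0,"ay":0,"az":0,"grip":8.5}]' 40
python3 - <<'E'
from cell import *
from h import *
m=camera_model("wrist");s=get_state();cv2.imwrite("pics/w1.png",snapshot("wrist")[:,:,::-1])
print(s['t'],s['tcp_pos'],rot(s['orientation']).round(3),s['joints'].round(2),m['eye'],rot(m['orientation']).round(3))
E
```

```text
t: 1.98
tcp_pos: [0.5726, -0.3447, 0.1568]
orientation: [-0.0, 0.705, 0.709, 0.001]
contact_force: [-0.7, -0.5, -0.7]
finger_gap: 0.0849
grip_force: 0.0
1.9833 [ 0.57257701 -0.34474962  0.156788  ] [[-0.007  1.     0.002]
 [ 1.     0.007  0.002]
 [ 0.002  0.002 -1.   ]] [-0.64  0.4  -0.02  1.15  0.    0.92] [ 0.57167727 -0.26485631  0.2989708 ] [[ 1.     0.005  0.004]
 [ 0.006 -0.951 -0.309]
 [ 0.002  0.309 -0.951]]
```

View pics/w1.png

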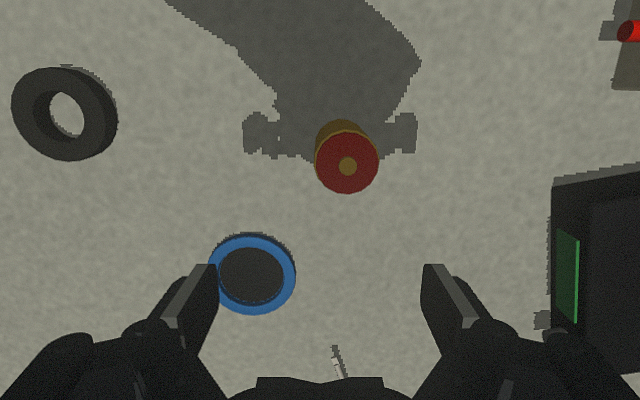

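The red cap is at about (346,161), with its knob at its centre, and the blue base is at (252,274). The area around the red filter is free.

```bash
cat > wr.py <<'E'
import sys
from cell import *
from h import *
# usage: wr.py name [colour u v z]...  : one wrist look, contour centres cast on plane z, row cm from TCP (tool x=+y, y=+x)
m=camera_model("wrist");s=get_state();im=snapshot("wrist");cv2.imwrite(f"pics/{sys.argv[1]}.png",im[:,:,::-1])
print('t',s['t'],'tcp',s['tcp_pos'].round(4),'joints',np.round(s['joints'],2))
T=rot(s['orientation'])
a=sys.argv[2:]
for c,u,v,z in zip(a[::4],a[1::4],a[2::4],a[3::4]):
    z=float(z)
    if u=='x': # predict pixel from world x,y given as v="x,y"
        w=np.array([*map(float,v.split(',')),z]); q=rot(m['orientation']).T@(w-m['eye'])
        px=cv2.projectPoints(q.reshape(1,3),np.zeros(3),np.zeros(3),m['K'],m['dist_coeffs'])[0].ravel()
    else: px=np.array([float(u),float(v)])
    B=blob(im,c,px,60)
    if B is None: print(c,'none near',px.round(0)); continue
    p=plane(m,B[0],z); w=np.linalg.norm(plane(m,B[0]-[B[1]/2,0],z)-plane(m,B[0]+[B[1]/2,0],z))
    print(c,'pix',B[0].round(1),B[1:],'xyz',p.round(4),'width mm',round(w*1e3,1),'tool xy cm',(T.T@(p-s['tcp_pos']))[:2].round(4)*100)
E
python3 wr.py w2 red 346 161 .076 blue 252 274 .010
python3 - <<'E'
from h import *
from cell import *
mt,ms=camera_model("top"),camera_model("side")
print(tri(mt,(393.4,210.1),ms,(360.5,180)),tri(mt,(387.8,143.6),ms,(317,184)))
print(plane(mt,(393.4,210.1),.076),plane(mt,(387.8,143.6),.01))
m=camera_model("wrist");im=cv2.imread("pics/w1.png")[:,:,::-1].copy()
it=(461.0,153.7);print('red cap top+wrist',tri(mt,it,m,blob(im,'red',(346,161))[0]))
print('blue base',tri(mt,(503,192),m,blob(im,'blue',(252,274))[0]))
E
```

```text
t 2.0333 tcp [ 0.5705 -0.3465  0.1567] joints [-0.64  0.39 -0.02  1.15  0.    0.92]
red pix [350.  159.8] (63, 62, 2941.0) xyz [ 0.5899 -0.3139  0.076 ] width mm 40.3 tool xy cm [3.25 1.96]
blue pix [253.6 273.2] (88, 80, 5381.5) xyz [ 0.5103 -0.4345  0.01  ] width mm 81.1 tool xy cm [-8.78 -6.06]
(array([ 0.45451782, -0.15396801,  0.07427001]), np.float64(0.002283716514330334)) (array([ 0.63029796, -0.15247721,  0.00471327]), np.float64(0.0005851629717518047))
[ 0.45337754 -0.15425896  0.076     ] [ 0.62866488 -0.15185795  0.01      ]
red cap top+wrist (array([ 0.58779346, -0.31587578,  0.07408442]), np.float64(0.003820206543450259))
blue base (array([ 0.50712405, -0.4351161 ,  0.01334725]), np.float64(0.0006954219937121054))
```

```bash

python3 -m creep '[{"tx":1.65,"ty":1,"tz":0,"ax":0,"ay":0,"az":0,"grip":8.5},{"tx":1.6,"ty":0.95,"tz":0,"ax":0,"ay":0,"az":0,"grip":8.5},{"tx":0,"ty":0,"tz":1,"ax":0,"ay":0,"az":0,"grip":8.5},{"tx":0,"ty":0,"tz":2,"ax":0,"ay":0,"az":0,"grip":8.5},{"tx":0,"ty":0,"tz":2,"ax":0,"ay":0,"az":0,"grip":8.5},{"tx":0,"ty":0,"tz":2,"ax":0,"ay":0,"az":0,"grip":8.5},{"tx":0,"ty":0,"tz":2,"ax":0,"ay":0,"az":0,"grip":8.5},{"tx":0,"ty":0,"tz":2,"ax":0,"ay":0,"az":0,"grip":8.5},{"tx":0,"ty":0,"tz":1.5,"ax":0,"ay":0,"az":0,"grip":8.5},{"tx":0,"ty":0,"tz":0.5,"ax":0,"ay":0,"az":0,"grip":8.5},{"tx":0,"ty":0,"tz":0,"ax":0,"ay":0,"az":0,"grip":8.5}]' 40
python3 -m creep '[{"tx":0,"ty":0,"tz":0,"ax":0,"ay":0,"az":0,"grip":3.5},{"tx":0,"ty":0,"tz":0,"ax":0,"ay":0,"az":0,"grip":3.5},{"tx":0,"ty":0,"tz":0,"ax":0,"ay":0,"az":0,"grip":3.5},{"tx":0,"ty":0,"tz":0,"ax":0,"ay":0,"az":0,"grip":3.5},{"tx":0,"ty":0,"tz":0,"ax":0,"ay":0,"az":0,"grip":3.5},{"tx":0,"ty":0,"tz":0,"ax":0,"ay":0,"az":0,"grip":3.5},{"tx":0,"ty":0,"tz":0,"ax":0,"ay":0,"az":0,"grip":3.5},{"tx":0,"ty":0,"tz":0,"ax":0,"ay":0,"az":0,"grip":3.5}]' 50
```

```text
t: 3.0
tcp_pos: [0.5855, -0.3165, 0.0249]
orientation: [-0.002, 0.708, 0.707, -0.001]
contact_force: [0.3, -0.0, 0.9]
finger_gap: 0.085
grip_force: 0.0
t: 3.67
tcp_pos: [0.5896, -0.3173, 0.0291]
orientation: [0.002, 0.707, 0.707, 0.0]
contact_force: [-0.4, -0.7, 5.6]
finger_gap: 0.043
grip_force: 50.7
```

```bash

python3 -m creep '[{"tx":0,"ty":0,"tz":-1,"ax":0,"ay":0,"az":0,"grip":3.5},{"tx":0,"ty":0,"tz":-2,"ax":0,"ay":0,"az":0,"grip":3.5},{"tx":0,"ty":0,"tz":-3,"ax":0,"ay":0,"az":0,"grip":3.5},{"tx":0,"ty":0,"tz":-3,"ax":0,"ay":0,"az":0,"grip":3.5},{"tx":0,"ty":0,"tz":-2,"ax":0,"ay":0,"az":0,"grip":3.5},{"tx":1,"ty":-0.5,"tz":0,"ax":0,"ay":0,"az":0,"grip":3.5},{"tx":2,"ty":-1,"tz":0,"ax":0,"ay":0,"az":0,"grip":3.5},{"tx":3,"ty":-1.6,"tz":0,"ax":0,"ay":0,"az":0,"grip":3.5},{"tx":3,"ty":-1.6,"tz":0,"ax":0,"ay":0,"az":0,"grip":3.5},{"tx":3,"ty":-1.6,"tz":0,"ax":0,"ay":0,"az":0,"grip":3.5},{"tx":3,"ty":-1.6,"tz":0,"ax":0,"ay":0,"az":0,"grip":3.5},{"tx":3,"ty":-1.6,"tz":0,"ax":0,"ay":0,"az":0,"grip":3.5},{"tx":3,"ty":-1.6,"tz":0,"ax":0,"ay":0,"az":0,"grip":3.5},{"tx":2,"ty":-1.1,"tz":0,"ax":0,"ay":0,"az":0,"grip":3.5},{"tx":1,"ty":-0.5,"tz":0,"ax":0,"ay":0,"az":0,"grip":3.5},{"tx":0,"ty":0,"tz":0,"ax":0,"ay":0,"az":0,"grip":3.5},{"tx":0,"ty":0,"tz":0,"ax":0,"ay":0,"az":0,"grip":3.5}]' 50
python3 wr.py w3 red x 0.458,-0.010 0.010; python3 - <<'E'
from cell import *
s=get_state();print(s['finger_gap'],s['grip_force'],s['contact_force'])
E
```

```text
t: 5.08
tcp_pos: [0.46, -0.0758, 0.1362]
orientation: [-0.001, 0.707, 0.708, -0.001]
contact_force: [0.8, -0.3, -4.0]
finger_gap: 0.0429
grip_force: 51.8
t 5.0833 tcp [ 0.46   -0.0758  0.1362] joints [-0.3   0.07 -0.49  1.02 -0.    1.27]
red pix [318.   98.5] (113, 116, 10193.0) xyz [ 0.4589 -0.0075  0.01  ] width mm 82.5 tool xy cm [ 6.83 -0.09]
0.04319215905625781 51.796653270721436 [ 0.18079087 -0.14689016 -3.48965028]
```

View pics/w3.png

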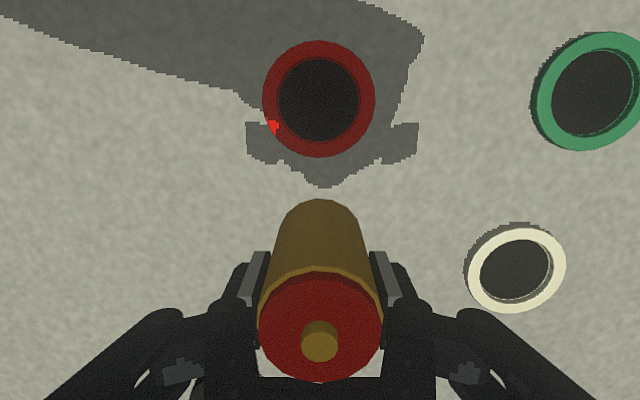

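Red can is held upright (knob at about (320,342)), and the red recess is centred at (318,98). I'll move over it and go down.

```bash

python3 -m creep '[{"tx":1.5,"ty":-0.05,"tz":0,"ax":0,"ay":0,"az":0,"grip":3.5},{"tx":2.5,"ty":0,"tz":0,"ax":0,"ay":0,"az":0,"grip":3.5},{"tx":1.5,"ty":0,"tz":0,"ax":0,"ay":0,"az":0,"grip":3.5},{"tx":1,"ty":0,"tz":1,"ax":0,"ay":0,"az":0,"grip":3.5},{"tx":0,"ty":0,"tz":2,"ax":0,"ay":0,"az":0,"grip":3.5},{"tx":0,"ty":0,"tz":2,"ax":0,"ay":0,"az":0,"grip":3.5},{"tx":0,"ty":0,"tz":2,"ax":0,"ay":0,"az":0,"grip":3.5},{"tx":0,"ty":0,"tz":1,"ax":0,"ay":0,"az":0,"grip":3.5},{"tx":0,"ty":0,"tz":0.5,"ax":0,"ay":0,"az":0,"grip":3.5},{"tx":0,"ty":0,"tz":0.5,"ax":0,"ay":0,"az":0,"grip":3.5},{"tx":0,"ty":0,"tz":0,"ax":0,"ay":0,"az":0,"grip":3.5},{"tx":0,"ty":0,"tz":0,"ax":0,"ay":0,"az":0,"grip":3.5}]' 50
python3 wr.py w4 red x 0.458,-0.013 0.085
```

```text
t: 6.13
tcp_pos: [0.4615, -0.0118, 0.0478]
orientation: [0.0, 0.707, 0.707, 0.0]
contact_force: [0.3, 0.3, -3.4]
finger_gap: 0.0429
grip_force: 51.8
t 6.1333 tcp [ 0.4615 -0.0118  0.0478] joints [-0.17  0.17 -0.59  0.81 -0.    1.41]
red pix [319.2 326.8] (124, 112, 10673.0) xyz [ 0.4612 -0.0141  0.085 ] width mm 43.8 tool xy cm [-0.23 -0.02]
```

View pics/w4.png

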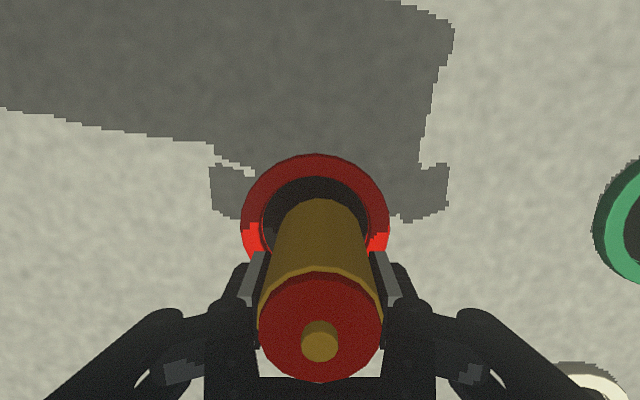

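The can is centred over the recess, about 2 mm off. Lowering the rest.

```bash

python3 -m creep '[{"tx":-0.1,"ty":-0.2,"tz":0.5,"ax":0,"ay":0,"az":0,"grip":3.5},{"tx":0,"ty":0,"tz":0.4,"ax":0,"ay":0,"az":0,"grip":3.5},{"tx":0,"ty":0,"tz":0.3,"ax":0,"ay":0,"az":0,"grip":3.5},{"tx":0,"ty":0,"tz":0.15,"ax":0,"ay":0,"az":0,"grip":3.5},{"tx":0,"ty":0,"tz":0.1,"ax":0,"ay":0,"az":0,"grip":3.5},{"tx":0,"ty":0,"tz":0,"ax":0,"ay":0,"az":0,"grip":3.5},{"tx":0,"ty":0,"tz":0,"ax":0,"ay":0,"az":0,"grip":3.5}]' 50
```

```text
t: 6.77
tcp_pos: [0.4583, -0.0124, 0.0331]
orientation: [-0.0, 0.707, 0.707, -0.0]
contact_force: [-2.6, 0.5, 1.6]
finger_gap: 0.0428
grip_force: 52.4
```

Contact has been made (force went from −3.4 to +1.6 N). Releasing, then rising.

```bash

python3 -m creep '[{"tx":0,"ty":0,"tz":0,"ax":0,"ay":0,"az":0,"grip":5},{"tx":0,"ty":0,"tz":0,"ax":0,"ay":0,"az":0,"grip":6.5},{"tx":0,"ty":0,"tz":0,"ax":0,"ay":0,"az":0,"grip":8.5},{"tx":0,"ty":0,"tz":0,"ax":0,"ay":0,"az":0,"grip":8.5},{"tx":0,"ty":0,"tz":0,"ax":0,"ay":0,"az":0,"grip":8.5},{"tx":0,"ty":0,"tz":0,"ax":0,"ay":0,"az":0,"grip":8.5}]' 50
python3 -m creep '[{"tx":0,"ty":0,"tz":-1,"ax":0,"ay":0,"az":0,"grip":8.5},{"tx":0,"ty":0,"tz":-2,"ax":0,"ay":0,"az":0,"grip":8.5},{"tx":0,"ty":0,"tz":-3,"ax":0,"ay":0,"az":0,"grip":8.5},{"tx":0,"ty":0,"tz":-3,"ax":0,"ay":0,"az":0,"grip":8.5},{"tx":0,"ty":0,"tz":-3,"ax":0,"ay":0,"az":0,"grip":8.5},{"tx":-2,"ty":0,"tz":0,"ax":0,"ay":0,"az":0,"grip":8.5},{"tx":-4,"ty":0,"tz":0,"ax":0,"ay":0,"az":0,"grip":8.5},{"tx":-4,"ty":0,"tz":0,"ax":0,"ay":0,"az":0,"grip":8.5},{"tx":-4,"ty":0,"tz":0,"ax":0,"ay":0,"az":0,"grip":8.5},{"tx":-3,"ty":0,"tz":0,"ax":0,"ay":0,"az":0,"grip":8.5},{"tx":-1,"ty":0,"tz":0,"ax":0,"ay":0,"az":0,"grip":8.5},{"tx":0,"ty":0,"tz":0,"ax":0,"ay":0,"az":0,"grip":8.5},{"tx":0,"ty":0,"tz":0,"ax":0,"ay":0,"az":0,"grip":8.5}]' 50
python3 wr.py w5 white x 0.454,-0.154 0.076 red x 0.459,-0.009 0.08
```

```text
t: 7.27
tcp_pos: [0.4589, -0.0125, 0.0329]
orientation: [0.0, 0.707, 0.707, 0.0]
contact_force: [0.0, -0.0, 0.1]
finger_gap: 0.085
grip_force: 0.0
t: 8.35
tcp_pos: [0.4584, -0.1921, 0.153]
orientation: [-0.0, 0.707, 0.707, 0.0]
contact_force: [-0.8, -0.3, -0.9]
finger_gap: 0.0853
grip_force: 0.0
t 8.35 tcp [ 0.4584 -0.1921  0.153 ] joints [-0.53  0.11 -0.41  1.06  0.    1.04]
white none near [312. 152.]
red none near [ 320. -142.]
```

View pics/w5.png

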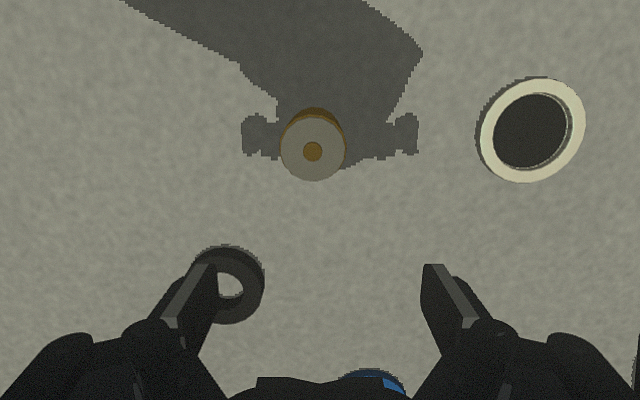

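The white cap, in shade, is centred at (313,148), and the white base at (532,130). I'll cast those pixels directly.

```bash
python3 - <<'E'
from cell import *
from h import *
m=camera_model("wrist");mt=camera_model("top");s=get_state();T=rot(s['orientation'])
for n,px,z,t in(('cap',(313,148),.076,(393.4,210.1)),('base',(532,130),.01,(387.8,143.6))):
    p=plane(m,px,z);print(n,p.round(4),(T.T@(p-s['tcp_pos'])*100).round(2),'tri',tri(mt,t,m,px))
E
```

```text
cap [ 0.4543 -0.1504  0.076 ] [ 4.08 -0.4   7.69] tri (array([ 0.45433262, -0.15496516,  0.06045374]), np.float64(0.003514691288148135))
base [ 0.6274 -0.1479  0.01  ] [ 4.31 16.92 14.28] tri (array([ 0.62910708, -0.15021845,  0.00763555]), np.float64(0.003926116733732334))
```

```bash

python3 -m creep '[{"tx":1,"ty":-0.4,"tz":0,"ax":0,"ay":0,"az":0,"grip":8.5},{"tx":2,"ty":0,"tz":0,"ax":0,"ay":0,"az":0,"grip":8.5},{"tx":1,"ty":0,"tz":0.5,"ax":0,"ay":0,"az":0,"grip":8.5},{"tx":0,"ty":0,"tz":2,"ax":0,"ay":0,"az":0,"grip":8.5},{"tx":0,"ty":0,"tz":2,"ax":0,"ay":0,"az":0,"grip":8.5},{"tx":0,"ty":0,"tz":2,"ax":0,"ay":0,"az":0,"grip":8.5},{"tx":0,"ty":0,"tz":2,"ax":0,"ay":0,"az":0,"grip":8.5},{"tx":0,"ty":0,"tz":2,"ax":0,"ay":0,"az":0,"grip":8.5},{"tx":0,"ty":0,"tz":1.5,"ax":0,"ay":0,"az":0,"grip":8.5},{"tx":0,"ty":0,"tz":0.5,"ax":0,"ay":0,"az":0,"grip":8.5},{"tx":0,"ty":0,"tz":0,"ax":0,"ay":0,"az":0,"grip":8.5}]' 50
python3 -m creep '[{"tx":0,"ty":0,"tz":0,"ax":0,"ay":0,"az":0,"grip":3.5},{"tx":0,"ty":0,"tz":0,"ax":0,"ay":0,"az":0,"grip":3.5},{"tx":0,"ty":0,"tz":0,"ax":0,"ay":0,"az":0,"grip":3.5},{"tx":0,"ty":0,"tz":0,"ax":0,"ay":0,"az":0,"grip":3.5},{"tx":0,"ty":0,"tz":0,"ax":0,"ay":0,"az":0,"grip":3.5},{"tx":0,"ty":0,"tz":0,"ax":0,"ay":0,"az":0,"grip":3.5},{"tx":0,"ty":0,"tz":0,"ax":0,"ay":0,"az":0,"grip":3.5},{"tx":0,"ty":0,"tz":0,"ax":0,"ay":0,"az":0,"grip":3.5}]' 50
```

```text
t: 9.32
tcp_pos: [0.4528, -0.1503, 0.0263]
orientation: [-0.002, 0.706, 0.708, -0.001]
contact_force: [-0.6, -0.5, -0.4]
finger_gap: 0.0849
grip_force: 0.0
t: 9.98
tcp_pos: [0.4552, -0.1528, 0.0291]
orientation: [0.001, 0.707, 0.707, 0.0]
contact_force: [-2.8, 0.7, 6.3]
finger_gap: 0.043
grip_force: 50.6
```

```bash

python3 -m creep '[{"tx":0,"ty":0,"tz":-1,"ax":0,"ay":0,"az":0,"grip":3.5},{"tx":0,"ty":0,"tz":-2,"ax":0,"ay":0,"az":0,"grip":3.5},{"tx":0,"ty":0,"tz":-2,"ax":0,"ay":0,"az":0,"grip":3.5},{"tx":0,"ty":1,"tz":-1,"ax":0,"ay":0,"az":0,"grip":3.5},{"tx":0,"ty":2.4,"tz":0,"ax":0,"ay":0,"az":0,"grip":3.5},{"tx":0,"ty":3.5,"tz":0,"ax":0,"ay":0,"az":0,"grip":3.5},{"tx":0,"ty":3.5,"tz":0,"ax":0,"ay":0,"az":0,"grip":3.5},{"tx":0,"ty":3.5,"tz":0,"ax":0,"ay":0,"az":0,"grip":3.5},{"tx":0,"ty":2.4,"tz":0,"ax":0,"ay":0,"az":0,"grip":3.5},{"tx":0.1,"ty":1,"tz":0,"ax":0,"ay":0,"az":0,"grip":3.5},{"tx":0,"ty":0,"tz":1,"ax":0,"ay":0,"az":0,"grip":3.5},{"tx":0,"ty":0,"tz":2,"ax":0,"ay":0,"az":0,"grip":3.5},{"tx":0,"ty":0,"tz":1,"ax":0,"ay":0,"az":0,"grip":3.5},{"tx":0,"ty":0,"tz":0,"ax":0,"ay":0,"az":0,"grip":3.5},{"tx":0,"ty":0,"tz":0,"ax":0,"ay":0,"az":0,"grip":3.5}]' 50
python3 wr.py w6
```

```text
t: 11.23
tcp_pos: [0.6246, -0.1507, 0.0461]
orientation: [-0.002, 0.707, 0.707, -0.001]
contact_force: [-0.9, -0.1, -2.9]
finger_gap: 0.0431
grip_force: 52.2
t 11.2333 tcp [ 0.6246 -0.1507  0.0461] joints [-0.34  0.45 -0.19  0.93 -0.    1.23]
```

View pics/w6.png

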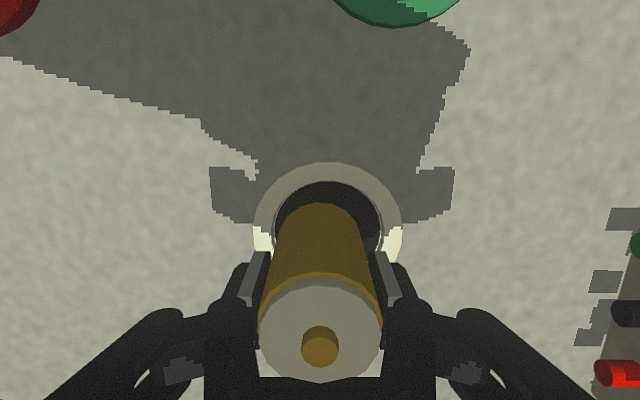

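The ring's outer top edge is at (327,162), its sides at columns 253 and 402, and the can is centred on column 320, so the ring is slightly to the right. I'll compute the offset.

```bash
python3 - <<'E'
from cell import *
from h import *
m=camera_model("wrist");s=get_state()
print('ring c', plane(m,(327,162),.01)-[0,.042,0], 'inner', plane(m,(327,181),.01)-[0,.031,0], 'x', [plane(m,(u,232),.01)[0] for u in(253,402)])
zc=s['tcp_pos'][2]-.0291
print('can: knob', plane(m,(320,346),zc+.082),'cap', plane(m,(321,327),zc+.076),'body foot edge',plane(m,(320,202),zc)-[0,.022,0])
E
```

```text
ring c [ 0.6299937  -0.15253532  0.01      ] inner [ 0.63005276 -0.1517072   0.01      ] x [np.float64(0.5894493966529789), np.float64(0.6715163804960933)]
can: knob [ 0.62629645 -0.14818848  0.10032809] cap [ 0.62662261 -0.14596267  0.09432809] body foot edge [ 0.62636486 -0.15152329  0.01832809]
```

```bash

python3 -m creep '[{"tx":-0.2,"ty":0.35,"tz":0.3,"ax":0,"ay":0,"az":0,"grip":3.5},{"tx":0,"ty":0,"tz":0.4,"ax":0,"ay":0,"az":0,"grip":3.5},{"tx":0,"ty":0,"tz":0.3,"ax":0,"ay":0,"az":0,"grip":3.5},{"tx":0,"ty":0,"tz":0.15,"ax":0,"ay":0,"az":0,"grip":3.5},{"tx":0,"ty":0,"tz":0.1,"ax":0,"ay":0,"az":0,"grip":3.5},{"tx":0,"ty":0,"tz":0.05,"ax":0,"ay":0,"az":0,"grip":3.5},{"tx":0,"ty":0,"tz":0,"ax":0,"ay":0,"az":0,"grip":3.5},{"tx":0,"ty":0,"tz":0,"ax":0,"ay":0,"az":0,"grip":3.5}]' 50
```

```text
t: 11.95
tcp_pos: [0.6312, -0.1533, 0.0348]
orientation: [0.0, 0.707, 0.707, -0.0]
contact_force: [0.1, -0.1, -4.0]
finger_gap: 0.043
grip_force: 52.2
```

```bash

python3 -m creep '[{"tx":0,"ty":0,"tz":0.1,"ax":0,"ay":0,"az":0,"grip":3.5},{"tx":0,"ty":0,"tz":0.07,"ax":0,"ay":0,"az":0,"grip":3.5},{"tx":0,"ty":0,"tz":0.03,"ax":0,"ay":0,"az":0,"grip":3.5},{"tx":0,"ty":0,"tz":0,"ax":0,"ay":0,"az":0,"grip":3.5}]' 50
```

```text
t: 12.28
tcp_pos: [0.6313, -0.1534, 0.0332]
orientation: [0.0, 0.707, 0.707, 0.0]
contact_force: [-0.6, 0.2, -1.3]
finger_gap: 0.0429
grip_force: 52.5
```

```bash

python3 -m creep '[{"tx":0,"ty":0,"tz":0.02,"ax":0,"ay":0,"az":0,"grip":4.6},{"tx":0,"ty":0,"tz":0,"ax":0,"ay":0,"az":0,"grip":6.5},{"tx":0,"ty":0,"tz":0,"ax":0,"ay":0,"az":0,"grip":8.5},{"tx":0,"ty":0,"tz":0,"ax":0,"ay":0,"az":0,"grip":8.5},{"tx":0,"ty":0,"tz":0,"ax":0,"ay":0,"az":0,"grip":8.5},{"tx":0,"ty":0,"tz":0,"ax":0,"ay":0,"az":0,"grip":8.5},{"tx":0,"ty":0,"tz":-1,"ax":0,"ay":0,"az":0,"grip":8.5},{"tx":0,"ty":0,"tz":-2,"ax":0,"ay":0,"az":0,"grip":8.5},{"tx":0,"ty":0,"tz":-3,"ax":0,"ay":0,"az":0,"grip":8.5},{"tx":0,"ty":0,"tz":-3,"ax":0,"ay":0,"az":0,"grip":8.5},{"tx":0,"ty":0,"tz":-3,"ax":0,"ay":0,"az":0,"grip":8.5}]' 50
python3 wr.py w7
python3 -m creep '[{"tx":2,"ty":-1,"tz":0,"ax":0,"ay":0,"az":0,"grip":8.5},{"tx":3.4,"ty":-2.2,"tz":0,"ax":0,"ay":0,"az":0,"grip":8.5},{"tx":3.4,"ty":-2.2,"tz":0,"ax":0,"ay":0,"az":0,"grip":8.5},{"tx":3.4,"ty":-2.2,"tz":0,"ax":0,"ay":0,"az":0,"grip":8.5},{"tx":3.4,"ty":-2.2,"tz":0,"ax":0,"ay":0,"az":0,"grip":8.5},{"tx":3.4,"ty":-2.2,"tz":0,"ax":0,"ay":0,"az":0,"grip":8.5},{"tx":3.4,"ty":-2.2,"tz":0,"ax":0,"ay":0,"az":0,"grip":8.5},{"tx":3.4,"ty":-2.2,"tz":0,"ax":0,"ay":0,"az":0,"grip":8.5},{"tx":3.4,"ty":-2.2,"tz":0,"ax":0,"ay":0,"az":0,"grip":8.5},{"tx":3.4,"ty":-2.2,"tz":0,"ax":0,"ay":0,"az":0,"grip":8.5},{"tx":3.4,"ty":-2.2,"tz":0,"ax":0,"ay":0,"az":0,"grip":8.5},{"tx":3.4,"ty":-2.2,"tz":0,"ax":0,"ay":0,"az":0,"grip":8.5},{"tx":2,"ty":-1.6,"tz":0,"ax":0,"ay":0,"az":0,"grip":8.5},{"tx":0,"ty":0,"tz":0,"ax":0,"ay":0,"az":0,"grip":8.5},{"tx":0,"ty":0,"tz":0,"ax":0,"ay":0,"az":0,"grip":8.5}]' 50
python3 wr.py w8 green x 0.3626,0.3065 0.076
```

```text
t: 13.2
tcp_pos: [0.6309, -0.1533, 0.1544]
orientation: [-0.0, 0.707, 0.707, -0.0]
contact_force: [0.8, -0.3, -0.0]
finger_gap: 0.0848
grip_force: 0.0
t 13.2 tcp [ 0.6309 -0.1533  0.1544] joints [-0.34  0.37 -0.07  1.13 -0.    1.23]
t: 14.5
tcp_pos: [0.3623, 0.2615, 0.1532]
orientation: [0.0, 0.706, 0.708, 0.0]
contact_force: [0.8, 0.5, -0.2]
finger_gap: 0.0849
grip_force: 0.0
t 14.5 tcp [0.3623 0.2615 0.1532] joints [ 0.48  0.02 -0.5   1.05 -0.    2.05]
green pix [319.8 138.7] (65, 64, 3217.5) xyz [0.3625 0.308  0.076 ] width mm 40.2 tool xy cm [4.65 0.03]
```

```bash
python3 - <<'E'
import cv2,numpy as np
a,b=[cv2.resize(cv2.imread(f"pics/w{i}.png"),(400,250)) for i in (7,8)]
cv2.imwrite("pics/c78.png",np.hstack([a,b]))
E
```

```text
(no output)
```

View pics/c78.png

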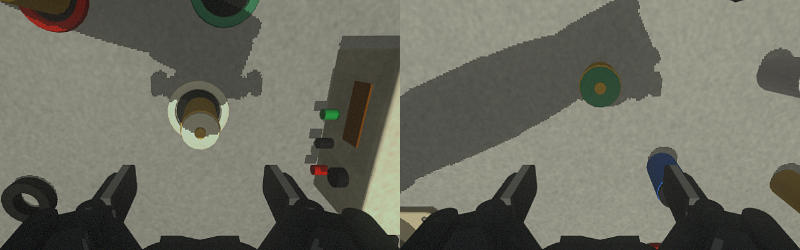

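White stands in its recess (left panel, (200,115)). The green cap in the wrist picture is at (320,139), giving (0.3625, 0.308), which agrees with the first estimate. Grasping it.

```bash

python3 -m creep '[{"tx":1.5,"ty":0,"tz":0,"ax":0,"ay":0,"az":0,"grip":8.5},{"tx":2,"ty":0,"tz":0,"ax":0,"ay":0,"az":0,"grip":8.5},{"tx":1,"ty":0,"tz":0.6,"ax":0,"ay":0,"az":0,"grip":8.5},{"tx":0,"ty":0,"tz":2,"ax":0,"ay":0,"az":0,"grip":8.5},{"tx":0,"ty":0,"tz":2,"ax":0,"ay":0,"az":0,"grip":8.5},{"tx":0,"ty":0,"tz":2,"ax":0,"ay":0,"az":0,"grip":8.5},{"tx":0,"ty":0,"tz":2,"ax":0,"ay":0,"az":0,"grip":8.5},{"tx":0,"ty":0,"tz":2,"ax":0,"ay":0,"az":0,"grip":8.5},{"tx":0,"ty":0,"tz":1.5,"ax":0,"ay":0,"az":0,"grip":8.5},{"tx":0,"ty":0,"tz":0.5,"ax":0,"ay":0,"az":0,"grip":8.5},{"tx":0,"ty":0,"tz":0,"ax":0,"ay":0,"az":0,"grip":8.5}]' 50
python3 -m creep '[{"tx":0,"ty":0,"tz":0,"ax":0,"ay":0,"az":0,"grip":3.5},{"tx":0,"ty":0,"tz":0,"ax":0,"ay":0,"az":0,"grip":3.5},{"tx":0,"ty":0,"tz":0,"ax":0,"ay":0,"az":0,"grip":3.5},{"tx":0,"ty":0,"tz":0,"ax":0,"ay":0,"az":0,"grip":3.5},{"tx":0,"ty":0,"tz":0,"ax":0,"ay":0,"az":0,"grip":3.5},{"tx":0,"ty":0,"tz":0,"ax":0,"ay":0,"az":0,"grip":3.5},{"tx":0,"ty":0,"tz":0,"ax":0,"ay":0,"az":0,"grip":3.5},{"tx":0,"ty":0,"tz":0,"ax":0,"ay":0,"az":0,"grip":3.5}]' 50
```

```text
t: 15.47
tcp_pos: [0.3622, 0.3039, 0.025]
orientation: [-0.0, 0.707, 0.707, -0.002]
contact_force: [-1.3, -0.3, -0.7]
finger_gap: 0.0851
grip_force: 0.0
t: 16.13
tcp_pos: [0.3636, 0.3062, 0.0279]
orientation: [0.0, 0.707, 0.707, 0.001]
contact_force: [-1.5, -0.5, 6.8]
finger_gap: 0.0429
grip_force: 50.8
```

```bash

python3 -m creep '[{"tx":0,"ty":0,"tz":-1,"ax":0,"ay":0,"az":0,"grip":3.5},{"tx":0,"ty":0,"tz":-2,"ax":0,"ay":0,"az":0,"grip":3.5},{"tx":0,"ty":0,"tz":-3,"ax":0,"ay":0,"az":0,"grip":3.5},{"tx":0,"ty":0,"tz":-3,"ax":0,"ay":0,"az":0,"grip":3.5},{"tx":0,"ty":0,"tz":-3,"ax":0,"ay":0,"az":0,"grip":3.5},{"tx":-1,"ty":1,"tz":0,"ax":0,"ay":0,"az":0,"grip":3.5},{"tx":-2,"ty":1.9,"tz":0,"ax":0,"ay":0,"az":0,"grip":3.5},{"tx":-2.6,"ty":2.45,"tz":0,"ax":0,"ay":0,"az":0,"grip":3.5},{"tx":-2.6,"ty":2.45,"tz":0,"ax":0,"ay":0,"az":0,"grip":3.5},{"tx":-2.6,"ty":2.45,"tz":0,"ax":0,"ay":0,"az":0,"grip":3.5},{"tx":-2.6,"ty":2.45,"tz":0,"ax":0,"ay":0,"az":0,"grip":3.5},{"tx":-2.6,"ty":2.45,"tz":0,"ax":0,"ay":0,"az":0,"grip":3.5},{"tx":-2.6,"ty":2.45,"tz":0,"ax":0,"ay":0,"az":0,"grip":3.5},{"tx":-2.6,"ty":2.45,"tz":0,"ax":0,"ay":0,"az":0,"grip":3.5},{"tx":-2.6,"ty":2.45,"tz":0,"ax":0,"ay":0,"az":0,"grip":3.5},{"tx":-2.6,"ty":2.45,"tz":0,"ax":0,"ay":0,"az":0,"grip":3.5},{"tx":-2.6,"ty":2.45,"tz":0,"ax":0,"ay":0,"az":0,"grip":3.5},{"tx":-1.5,"ty":1.5,"tz":0,"ax":0,"ay":0,"az":0,"grip":3.5},{"tx":-0.6,"ty":0.6,"tz":0,"ax":0,"ay":0,"az":0,"grip":3.5},{"tx":0,"ty":0,"tz":0,"ax":0,"ay":0,"az":0,"grip":3.5}]' 50
python3 -m creep '[{"tx":0,"ty":0,"tz":1,"ax":0,"ay":0,"az":0,"grip":3.5},{"tx":0,"ty":0,"tz":2,"ax":0,"ay":0,"az":0,"grip":3.5},{"tx":0,"ty":0,"tz":2,"ax":0,"ay":0,"az":0,"grip":3.5},{"tx":0,"ty":0,"tz":2,"ax":0,"ay":0,"az":0,"grip":3.5},{"tx":0,"ty":0,"tz":2,"ax":0,"ay":0,"az":0,"grip":3.5},{"tx":0,"ty":0,"tz":1,"ax":0,"ay":0,"az":0,"grip":3.5},{"tx":0,"ty":0,"tz":0,"ax":0,"ay":0,"az":0,"grip":3.5},{"tx":0,"ty":0,"tz":0,"ax":0,"ay":0,"az":0,"grip":3.5}]' 50
python3 wr.py w9
```

```text
t: 17.8
tcp_pos: [0.6589, -0.007, 0.146]
orientation: [-0.0, 0.708, 0.706, -0.0]
contact_force: [1.1, 0.4, -5.0]
finger_gap: 0.0427
grip_force: 52.1
t: 18.47
tcp_pos: [0.6564, -0.0042, 0.0459]
orientation: [-0.001, 0.707, 0.708, -0.001]
contact_force: [0.8, -0.6, -4.4]
finger_gap: 0.0432
grip_force: 52.1
t 18.4667 tcp [ 0.6564 -0.0042  0.0459] joints [-0.1   0.47 -0.16  0.94  0.    1.46]
```

View pics/w9.png

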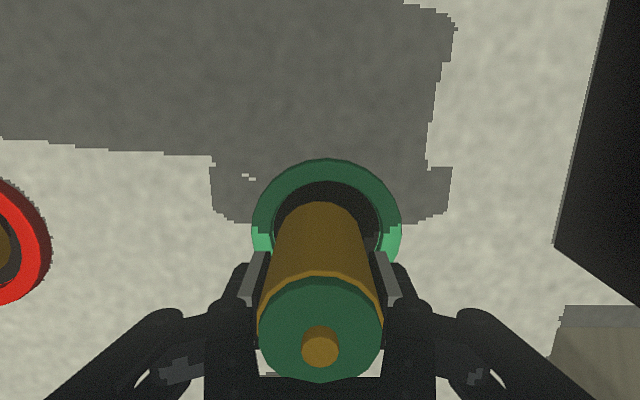

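The green ring's top edge is at (326,158), its sides at columns 252 and 401, and the can is on column 320. So shift about 3.5 mm in +x and lower.

```bash

python3 -m creep '[{"tx":-0.1,"ty":0.35,"tz":0.3,"ax":0,"ay":0,"az":0,"grip":3.5},{"tx":0,"ty":0,"tz":0.4,"ax":0,"ay":0,"az":0,"grip":3.5},{"tx":0,"ty":0,"tz":0.3,"ax":0,"ay":0,"az":0,"grip":3.5},{"tx":0,"ty":0,"tz":0.2,"ax":0,"ay":0,"az":0,"grip":3.5},{"tx":0,"ty":0,"tz":0.1,"ax":0,"ay":0,"az":0,"grip":3.5},{"tx":0,"ty":0,"tz":0,"ax":0,"ay":0,"az":0,"grip":3.5},{"tx":0,"ty":0,"tz":0,"ax":0,"ay":0,"az":0,"grip":3.5}]' 50
```

```text
t: 19.1
tcp_pos: [0.6615, -0.0064, 0.0335]
orientation: [-0.0, 0.707, 0.707, -0.0]
contact_force: [-0.1, 0.5, -4.5]
finger_gap: 0.043
grip_force: 52.1
```

```bash

python3 -m creep '[{"tx":0,"ty":0,"tz":0.1,"ax":0,"ay":0,"az":0,"grip":3.5},{"tx":0,"ty":0,"tz":0.08,"ax":0,"ay":0,"az":0,"grip":3.5},{"tx":0,"ty":0,"tz":0.04,"ax":0,"ay":0,"az":0,"grip":3.5},{"tx":0,"ty":0,"tz":0,"ax":0,"ay":0,"az":0,"grip":3.5}]' 50
```

```text
t: 19.43
tcp_pos: [0.6618, -0.0064, 0.032]
orientation: [0.0, 0.707, 0.707, 0.0]
contact_force: [-1.3, 0.1, -2.0]
finger_gap: 0.0431
grip_force: 52.5
```

```bash

python3 -m creep '[{"tx":0,"ty":0,"tz":0.03,"ax":0,"ay":0,"az":0,"grip":4.6},{"tx":0,"ty":0,"tz":0,"ax":0,"ay":0,"az":0,"grip":6.5},{"tx":0,"ty":0,"tz":0,"ax":0,"ay":0,"az":0,"grip":8.5},{"tx":0,"ty":0,"tz":0,"ax":0,"ay":0,"az":0,"grip":8.5},{"tx":0,"ty":0,"tz":0,"ax":0,"ay":0,"az":0,"grip":8.5},{"tx":0,"ty":0,"tz":0,"ax":0,"ay":0,"az":0,"grip":8.5},{"tx":0,"ty":0,"tz":-1,"ax":0,"ay":0,"az":0,"grip":8.5},{"tx":0,"ty":0,"tz":-2,"ax":0,"ay":0,"az":0,"grip":8.5},{"tx":0,"ty":0,"tz":-3,"ax":0,"ay":0,"az":0,"grip":8.5},{"tx":0,"ty":0,"tz":-3,"ax":0,"ay":0,"az":0,"grip":8.5},{"tx":0,"ty":0,"tz":-3,"ax":0,"ay":0,"az":0,"grip":8.5},{"tx":2,"ty":-0.6,"tz":0,"ax":0,"ay":0,"az":0,"grip":8.5},{"tx":3.5,"ty":-0.5,"tz":0,"ax":0,"ay":0,"az":0,"grip":8.5},{"tx":3.5,"ty":-0.5,"tz":0,"ax":0,"ay":0,"az":0,"grip":8.5},{"tx":2,"ty":0,"tz":0,"ax":0,"ay":0,"az":0,"grip":8.5},{"tx":0.7,"ty":0,"tz":0,"ax":0,"ay":0,"az":0,"grip":8.5},{"tx":0,"ty":0,"tz":0,"ax":0,"ay":0,"az":0,"grip":8.5},{"tx":0,"ty":0,"tz":0,"ax":0,"ay":0,"az":0,"grip":8.5}]' 50
python3 wr.py w10 blue x 0.645,0.1515 0.076
```

```text
t: 20.93
tcp_pos: [0.6458, 0.1103, 0.1516]
orientation: [0.0, 0.707, 0.707, -0.0]
contact_force: [0.2, -0.0, 0.3]
finger_gap: 0.0849
grip_force: 0.0
t 20.9333 tcp [0.6458 0.1103 0.1516] joints [ 0.07  0.38 -0.06  1.13 -0.    1.64]
blue pix [318.4 145.9] (64, 65, 3172.5) xyz [0.6452 0.1527 0.076 ] width mm 39.5 tool xy cm [ 4.24 -0.06]
```

View pics/w10.png

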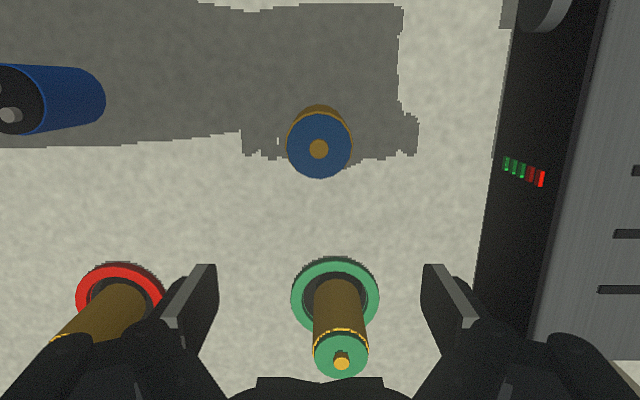

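Green and red stand in their bases. The blue cap is at (318,146), giving (0.645, 0.153), and the area around it is clear. Grasping.

```bash

python3 -m creep '[{"tx":1.2,"ty":-0.05,"tz":0,"ax":0,"ay":0,"az":0,"grip":8.5},{"tx":2,"ty":0,"tz":0,"ax":0,"ay":0,"az":0,"grip":8.5},{"tx":0.9,"ty":0,"tz":0.5,"ax":0,"ay":0,"az":0,"grip":8.5},{"tx":0,"ty":0,"tz":2,"ax":0,"ay":0,"az":0,"grip":8.5},{"tx":0,"ty":0,"tz":2,"ax":0,"ay":0,"az":0,"grip":8.5},{"tx":0,"ty":0,"tz":2,"ax":0,"ay":0,"az":0,"grip":8.5},{"tx":0,"ty":0,"tz":2,"ax":0,"ay":0,"az":0,"grip":8.5},{"tx":0,"ty":0,"tz":2,"ax":0,"ay":0,"az":0,"grip":8.5},{"tx":0,"ty":0,"tz":1.5,"ax":0,"ay":0,"az":0,"grip":8.5},{"tx":0,"ty":0,"tz":0.4,"ax":0,"ay":0,"az":0,"grip":8.5},{"tx":0,"ty":0,"tz":0,"ax":0,"ay":0,"az":0,"grip":8.5}]' 50
python3 -m creep '[{"tx":0,"ty":0,"tz":0,"ax":0,"ay":0,"az":0,"grip":3.5},{"tx":0,"ty":0,"tz":0,"ax":0,"ay":0,"az":0,"grip":3.5},{"tx":0,"ty":0,"tz":0,"ax":0,"ay":0,"az":0,"grip":3.5},{"tx":0,"ty":0,"tz":0,"ax":0,"ay":0,"az":0,"grip":3.5},{"tx":0,"ty":0,"tz":0,"ax":0,"ay":0,"az":0,"grip":3.5},{"tx":0,"ty":0,"tz":0,"ax":0,"ay":0,"az":0,"grip":3.5},{"tx":0,"ty":0,"tz":0,"ax":0,"ay":0,"az":0,"grip":3.5},{"tx":0,"ty":0,"tz":0,"ax":0,"ay":0,"az":0,"grip":3.5}]' 50
```

```text
t: 21.9
tcp_pos: [0.6434, 0.1511, 0.025]
orientation: [-0.001, 0.707, 0.707, -0.002]
contact_force: [0.8, 0.6, 0.2]
finger_gap: 0.085
grip_force: 0.0
t: 22.57
tcp_pos: [0.6464, 0.1518, 0.0288]
orientation: [0.001, 0.707, 0.707, 0.001]
contact_force: [-0.4, -0.8, 5.7]
finger_gap: 0.0431
grip_force: 51.4
```

```bash

python3 -m creep '[{"tx":0,"ty":0,"tz":-1,"ax":0,"ay":0,"az":0,"grip":3.5},{"tx":0,"ty":0,"tz":-2,"ax":0,"ay":0,"az":0,"grip":3.5},{"tx":0,"ty":0,"tz":-3,"ax":0,"ay":0,"az":0,"grip":3.5},{"tx":0,"ty":0,"tz":-4,"ax":0,"ay":0,"az":0,"grip":3.5},{"tx":0,"ty":0,"tz":-4,"ax":0,"ay":0,"az":0,"grip":3.5},{"tx":-2,"ty":-0.5,"tz":0,"ax":0,"ay":0,"az":0,"grip":3.5},{"tx":-3.4,"ty":-0.8,"tz":0,"ax":0,"ay":0,"az":0,"grip":3.5},{"tx":-3.9,"ty":-0.9,"tz":0,"ax":0,"ay":0,"az":0,"grip":3.5},{"tx":-3.9,"ty":-0.9,"tz":0,"ax":0,"ay":0,"az":0,"grip":3.5},{"tx":-3.9,"ty":-0.9,"tz":0,"ax":0,"ay":0,"az":0,"grip":3.5},{"tx":-3.9,"ty":-0.9,"tz":0,"ax":0,"ay":0,"az":0,"grip":3.5},{"tx":-3.9,"ty":-0.9,"tz":0,"ax":0,"ay":0,"az":0,"grip":3.5},{"tx":-3.9,"ty":-0.9,"tz":0,"ax":0,"ay":0,"az":0,"grip":3.5},{"tx":-3.9,"ty":-0.9,"tz":0,"ax":0,"ay":0,"az":0,"grip":3.5},{"tx":-3.9,"ty":-0.9,"tz":0,"ax":0,"ay":0,"az":0,"grip":3.5},{"tx":-3.9,"ty":-0.9,"tz":0,"ax":0,"ay":0,"az":0,"grip":3.5},{"tx":-3.9,"ty":-0.9,"tz":0,"ax":0,"ay":0,"az":0,"grip":3.5},{"tx":-3.9,"ty":-0.9,"tz":0,"ax":0,"ay":0,"az":0,"grip":3.5},{"tx":-3.9,"ty":-0.9,"tz":0,"ax":0,"ay":0,"az":0,"grip":3.5},{"tx":-3.9,"ty":-0.9,"tz":0,"ax":0,"ay":0,"az":0,"grip":3.5}]' 50
python3 -m creep '[{"tx":-1.9,"ty":-0.4,"tz":0,"ax":0,"ay":0,"az":0,"grip":3.5},{"tx":-0.9,"ty":-0.3,"tz":0,"ax":0,"ay":0,"az":0,"grip":3.5},{"tx":0,"ty":0,"tz":1,"ax":0,"ay":0,"az":0,"grip":3.5},{"tx":0,"ty":0,"tz":2,"ax":0,"ay":0,"az":0,"grip":3.5},{"tx":0,"ty":0,"tz":2,"ax":0,"ay":0,"az":0,"grip":3.5},{"tx":0,"ty":0,"tz":2,"ax":0,"ay":0,"az":0,"grip":3.5},{"tx":0,"ty":0,"tz":2,"ax":0,"ay":0,"az":0,"grip":3.5},{"tx":0,"ty":0,"tz":1,"ax":0,"ay":0,"az":0,"grip":3.5},{"tx":0,"ty":0,"tz":0,"ax":0,"ay":0,"az":0,"grip":3.5},{"tx":0,"ty":0,"tz":0,"ax":0,"ay":0,"az":0,"grip":3.5}]' 50
```

```text
t: 24.23
tcp_pos: [0.5138, -0.4105, 0.1665]
orientation: [-0.001, 0.707, 0.707, 0.0]
contact_force: [0.8, -1.4, -2.5]
finger_gap: 0.0427
grip_force: 51.6
t: 25.07
tcp_pos: [0.5081, -0.4355, 0.0663]
orientation: [-0.001, 0.706, 0.708, 0.0]
contact_force: [0.4, 0.1, -2.1]
finger_gap: 0.0429
grip_force: 51.6
```

```bash

python3 -m creep '[{"tx":0,"ty":0,"tz":1,"ax":0,"ay":0,"az":0,"grip":3.5},{"tx":0,"ty":0,"tz":0.8,"ax":0,"ay":0,"az":0,"grip":3.5},{"tx":0,"ty":0,"tz":0.2,"ax":0,"ay":0,"az":0,"grip":3.5},{"tx":0,"ty":0,"tz":0,"ax":0,"ay":0,"az":0,"grip":3.5}]' 50
python3 wr.py w11
```

```text
t: 25.4
tcp_pos: [0.5078, -0.4369, 0.0463]
orientation: [-0.001, 0.707, 0.707, 0.0]
contact_force: [-0.5, 0.7, -2.9]
finger_gap: 0.0429
grip_force: 51.6
t 25.4 tcp [ 0.5078 -0.4369  0.0463] joints [-0.81  0.49 -0.13  0.95  0.    0.76]
```

View pics/w11.png

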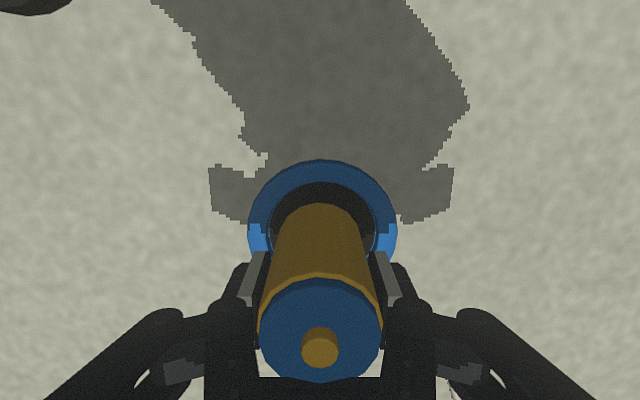

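The blue ring's top edge is at (322,159), and the can is on column 320, so it's well centred. Lowering.

```bash

python3 -m creep '[{"tx":-0.1,"ty":0.1,"tz":0.3,"ax":0,"ay":0,"az":0,"grip":3.5},{"tx":0,"ty":0,"tz":0.4,"ax":0,"ay":0,"az":0,"grip":3.5},{"tx":0,"ty":0,"tz":0.3,"ax":0,"ay":0,"az":0,"grip":3.5},{"tx":0,"ty":0,"tz":0.15,"ax":0,"ay":0,"az":0,"grip":3.5},{"tx":0,"ty":0,"tz":0.1,"ax":0,"ay":0,"az":0,"grip":3.5},{"tx":0,"ty":0,"tz":0.08,"ax":0,"ay":0,"az":0,"grip":3.5},{"tx":0,"ty":0,"tz":0,"ax":0,"ay":0,"az":0,"grip":3.5},{"tx":0,"ty":0,"tz":0,"ax":0,"ay":0,"az":0,"grip":3.5}]' 50
```

```text
t: 26.12
tcp_pos: [0.5094, -0.4385, 0.0339]
orientation: [0.0, 0.707, 0.707, 0.0]
contact_force: [0.2, 0.5, -2.7]
finger_gap: 0.0429
grip_force: 51.6
```

```bash

python3 -m creep '[{"tx":0,"ty":0,"tz":0.06,"ax":0,"ay":0,"az":0,"grip":3.5},{"tx":0,"ty":0,"tz":0.06,"ax":0,"ay":0,"az":0,"grip":3.5},{"tx":0,"ty":0,"tz":0.03,"ax":0,"ay":0,"az":0,"grip":3.5},{"tx":0,"ty":0,"tz":0,"ax":0,"ay":0,"az":0,"grip":3.5}]' 50
```

```text
t: 26.45
tcp_pos: [0.5095, -0.4386, 0.0329]
orientation: [0.0, 0.707, 0.707, -0.0]
contact_force: [-0.2, 0.9, 0.5]
finger_gap: 0.043
grip_force: 52.0
```

Contact has been made. Release, rise, back away and check.

```bash

python3 -m creep '[{"tx":0,"ty":0,"tz":0,"ax":0,"ay":0,"az":0,"grip":4.6},{"tx":0,"ty":0,"tz":0,"ax":0,"ay":0,"az":0,"grip":6.5},{"tx":0,"ty":0,"tz":0,"ax":0,"ay":0,"az":0,"grip":8.5},{"tx":0,"ty":0,"tz":0,"ax":0,"ay":0,"az":0,"grip":8.5},{"tx":0,"ty":0,"tz":0,"ax":0,"ay":0,"az":0,"grip":8.5},{"tx":0,"ty":0,"tz":0,"ax":0,"ay":0,"az":0,"grip":8.5},{"tx":0,"ty":0,"tz":-1,"ax":0,"ay":0,"az":0,"grip":8.5},{"tx":0,"ty":0,"tz":-2,"ax":0,"ay":0,"az":0,"grip":8.5},{"tx":0,"ty":0,"tz":-3,"ax":0,"ay":0,"az":0,"grip":8.5},{"tx":0,"ty":0,"tz":-3,"ax":0,"ay":0,"az":0,"grip":8.5},{"tx":0,"ty":0,"tz":-4,"ax":0,"ay":0,"az":0,"grip":8.5},{"tx":-2,"ty":-2,"tz":0,"ax":0,"ay":0,"az":0,"grip":8.5},{"tx":-2.5,"ty":-2.5,"tz":0,"ax":0,"ay":0,"az":0,"grip":8.5},{"tx":-2.5,"ty":-2.5,"tz":0,"ax":0,"ay":0,"az":0,"grip":8.5},{"tx":-2.5,"ty":-2.5,"tz":0,"ax":0,"ay":0,"az":0,"grip":8.5},{"tx":-2.5,"ty":-2.5,"tz":0,"ax":0,"ay":0,"az":0,"grip":8.5},{"tx":-1.5,"ty":-1.5,"tz":0,"ax":0,"ay":0,"az":0,"grip":8.5},{"tx":0,"ty":0,"tz":0,"ax":0,"ay":0,"az":0,"grip":8.5},{"tx":0,"ty":0,"tz":0,"ax":0,"ay":0,"az":0,"grip":8.5},{"tx":0,"ty":0,"tz":0,"ax":0,"ay":0,"az":0,"grip":8.5}]' 50
python3 - <<'E'
from cell import *
import cv2,numpy as np
a=snapshot("top")[80:270,160:560];b=snapshot("side")[130:320,200:420]
cv2.imwrite("pics/end.png",np.vstack([cv2.resize(a,(630,300)),cv2.resize(np.pad(b,((0,0),(0,180),(0,0))),(630,300))])[:,:,::-1])
# height/position check in both views
from h import *
it,si=snapshot("top"),snapshot("side");mt,ms=camera_model("top"),camera_model("side")
for c,w in dict(red=(.459,-.009),green=(.66,-.005),blue=(.509,-.437)).items():
    pj=lambda m:cv2.projectPoints((rot(m['orientation']).T@(np.array([*w,.08])-m['eye'])).reshape(1,3),np.zeros(3),np.zeros(3),m['K'],m['dist_coeffs'])[0].ravel()
    A,B=blob(it,c,pj(mt),6),blob(si,c,pj(ms),6); print(c,A,B, tri(mt,A[0],ms,B[0]) if A and B else '')
E
```

```text
t: 28.12
tcp_pos: [0.3747, -0.5731, 0.1627]
orientation: [0.0, 0.707, 0.707, 0.0]
contact_force: [0.7, 0.2, 0.4]
finger_gap: 0.0851
grip_force: 0.0
red (array([331.3167122 , 209.89776867]), 31, 31, 732.0) (array([335.46956522, 197.97681159]), 12, 7, 57.5) (array([ 0.45432789, -0.00858596,  0.07993433]), np.float64(0.005915597961040219))
green None (array([282.5, 180.5]), 12, 6, 46.0) 
blue (array([516.89228159, 187.58608991]), 17, 16, 196.5) (array([386.35294118, 144.88888889]), 10, 5, 25.5) (array([ 0.50942864, -0.43887181,  0.07696322]), np.float64(0.0008888549517825575))
```

View pics/end.png

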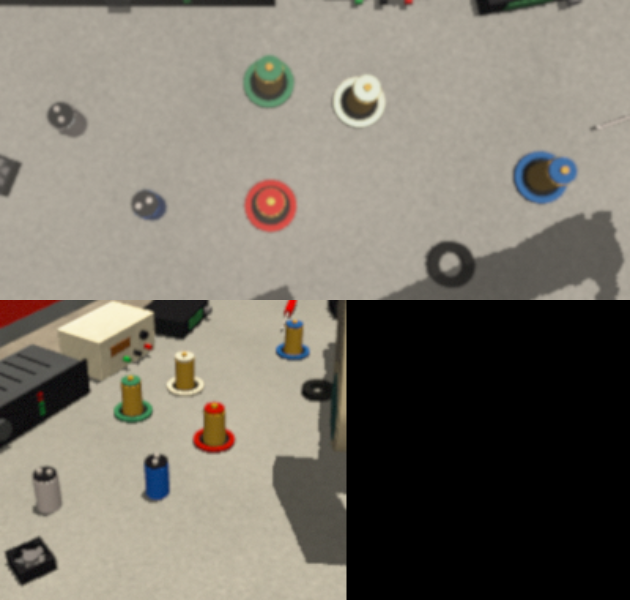

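All four filters stand upright in the bases of their own colours (end picture: green (268,75), white (362,95), red (270,205), blue (550,172)). Both capacitors stand where they were. Handing in.

```bash
python3 -c "
from cell import *
print(hand_in())"
```

```text
the job is handed in; nothing more can be done
None
```

All four filters stand upright in the bases matching their caps, placed in the order red, white, green, blue; the final pictures show both capacitors still standing where they were, and I handed the job in at about 28 s.

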